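# Lock the green T-head plug into the reactor port

## Robot

A 6-joint arm with a two-finger parallel gripper is mounted at the origin on the work surface. World frame = base frame: x ahead of the robot, y to its left, z up, the work surface at z = 0. Lengths are in m, angles in rad, forces in N, time in s.
With the tool pointing down it reaches from about 0.375 to 0.925 m from the base axis. Payload 5.7 kg.
Tool frame: the origin (TCP) lies midway between the tips of the shut fingers; the grasp point (between the pads) lies 19 mm behind it; z points along the fingers, x is the direction in which the jaws open and shut, and the axes are right-handed (so a half turn about z gives the same grasp; the last joint's range is limited). The gripper opens to 88 mm and grips with 3 to 60 N. Pads are 20 mm wide; open, the fingers measure 115 mm over their backs; the gripper's body (75 mm by 178 mm) begins 61 mm behind the grasp point.
Start: joints at [-0.115, 0.359, 1.51, -0, 1.272, -0.115], TCP at [0.6, -0, 0.223] pointing down, gripper open.
Joint ranges: [-2.97, 2.97], [-1.01, 2.36], [0.21, 2.38], [-0.96, 4.11], [0.2, 2.71], [-2.98, 2.98]. Speed limits (rad/s): [2.39, 2.39, 3.14, 3.14, 3.14, 3.14].

## Interface

Orientations are given as a unit quaternion [x, y, z, w].
In Python, from bench import move_ptp, servo_line, goto_joints, move_gripper, sleep, inverse_kinematics, capture, PlanningError, close_job, spot_in, silhouettes, current_clock, current_joint_pos, current_qvel, current_joint_torque, current_position, current_orientation, current_force, current_torque, current_finger_gap gives the robot as it stands. Calls block until the motion is done:
- move_ptp(position, orientation): joint-space move of the TCP to a pose.
- servo_line(position, orientation=None, rate=0.15, contact_N=None): straight line of the TCP; orientation=None keeps the orientation; rate is the mean speed in m/s. With contact_N (N) it stops when the force on the tool has changed by that much, and returns True; else False.
- goto_joints(angles): joint-space move.
- move_gripper(opening): finger opening in m; the grip force is fixed at half the most; returns when the fingers have stopped.
- sleep(seconds).
- inverse_kinematics(position, orientation): joint angles nearest the present ones, or None.
- capture(name): name is "scene" or "side" or "wrist"; returns a dict with "image" (480x640x3 uint8, blue, green, red), "range_z" (480x640 float32, m along the optical axis (not along the pixel's ray), 0 where there is no reading), "intrinsics" (3x3 intrinsics, pixels), "R" (3x3) and "t" (3): a world point X has camera coordinates R X + t. Camera axes: x right, y down, z forward; pixel columns grow to the right and rows downward; lengths in m; the calibration is good to about 2 mm. A picture is of the moment at which its call begins.
A pose or a line that the arm cannot do raises PlanningError and nothing moves.
- close_job(): hands the job in, once; it reports no verdict.
Trained networks look in the newest picture that a camera, given by its name, has taken for a name from the list of things; names that differ only in an ending like _2 or _b are one class to them, and where a whole thing is asked for, a point or a joint stands for the part that bears it (a point fixed in the world has none). Each returns a list of dicts, best first, with "conf" (0 to 1); they miss things now and then, are a little off and sometimes report something else, mostly with a low value. They report only what shows in the picture. A call takes as long as a camera call. They do not tell look-alikes from the thing itself.
- spot_in(camera, query): "xy" ([column, row] in pixels, amid what is visible of it).
- silhouettes(camera, query): "region" (480x640 bool, what is visible of it) and "xy" ([column, row] in pixels, amid what is visible of it).
Readings, each from a call of its own:
- current_clock(): time.
- current_joint_pos(): joint angles.
- current_qvel(): joint speeds.
- current_joint_torque(): joint torques, N m.
- current_position(): TCP position.
- current_orientation(): TCP orientation.
- current_force(): force on the tool from outside, world axes, zero at the start.
- current_torque(): the same for the moment, N m.
- current_finger_gap(): finger opening in m.
Only numpy, scipy, OpenCV 4.12 (cv2) and the standard library are available. Lean on these libraries where they do the work, as an engineer would, in place of code of your own. Each camera call takes 0.05 s, during which the arm holds its last target.

## Task

Close the open port of the bench reactor with the green plug: take it out of the rack, pass its T-head lengthwise down through the slot in the reactor's green port plate until its collar is down on the plate, then turn it a quarter turn, either way, so that the T-head locks crosswise under the slot, and let go. Leave the black and the white plug in the rack as they are.

Things in the scene. Friction and masses are not known exactly. Their poses are not given: they have to be found in the camera images.
- green_plug: Green T-head plug, upright in the rack, 105-210 g. Origin: centre of the collar's underside; z up. Collar: disc 60 mm across, z 0 to 8. On it a grip bar 56 long (x), 14 thick (y), z 8 to 46: grip across the 14. Below: 14 mm round shaft and steel T-head 42 long (x, parallel to the bar), 12 wide, z -28 to -18. The collar rests on the rack; lift straight up 35 mm to clear.
- port (a point): Slot centre on top of the square green port plate (98 mm wide, 10 thick) on the round lid of the fixed reactor, 152 mm above the bench. x along the slot (54 mm), y across it (26 mm), z up. Free room below: 80 mm wide, 42 mm deep from the plate's top; nothing stops the turn. Two capped necks, 24 mm above the plate, stand 93 mm from the slot centre, at -x, +y and -x, -y.
- black_plug: Bystander: same plug, same origin and axes, but with black collar and bar. The three plugs stand in random order in an aluminium rack 40 mm high (90 x 310 mm, bars roughly along its length), loosely in 50 mm round wells 100 mm apart.
- white_plug: Bystander: same plug, same origin and axes, but with white collar and bar; in another well of the rack.
Mind the look-alikes: they are no part of the job. Several things have the shape of the green_plug; the one meant has the colours described above.

How it is judged:
By the outcome, as a careful person would: the job done as asked, in the order asked, and still so for the second after the job is handed in, with the robot touching nothing.
It also fails if it takes over 38 s, if anything falls off the work surface, if the arm or the gripper's body presses on something with over 40 N, if the wrist force passes 120 N, or if a joint passes its speed limit or range.

## Working session

There is one attempt and no reset: what is moved stays moved. The work goes in short steps, each a Python script; the robot and the scene stay as the last script left them, time stands still between calls to the robot, and variables do not carry over. Pictures are saved under pics/ and viewed, and the job is handed in when it is done.

```bash
mkdir -p pics; ls; cat > h.py <<'E'
from bench import *
import numpy as np, cv2
def world(c,u,v,z=None,d=None):
    K=c["intrinsics"];r=np.array([(u-K[0,2])/K[0,0],(v-K[1,2])/K[1,1],1.]);R=c["R"];o=-R.T@c["t"];w=R.T@r
    if d is None: d=(z-o[2])/w[2]
    return o+d*w
def cloud(c):
    K=c["intrinsics"];d=c["range_z"].astype(float);v,u=np.mgrid[:480,:640]
    P=np.stack([(u-K[0,2])/K[0,0]*d,(v-K[1,2])/K[1,1]*d,d],-1)
    return (P-c["t"])@c["R"]
E
python3 - <<'E'
from h import *
for n in ["scene","side","wrist"]:
    c=capture(n); cv2.imwrite(f"pics/{n}0.png",c["image"]); np.savez(f"{n}0.npz",**c)
    print(n,(-c["R"].T@c["t"]).round(3),c["R"][2].round(2))
    for q in ["green_plug","port"]:
        try: print(q,[(np.round(s["xy"]),round(s["conf"],2)) for s in spot_in(n,q)])
        except Exception as e: print(e)
print(current_clock())
E
```

```text
pics
scene [ 1.126 -0.479  0.951] [-0.49  0.41 -0.77]
green_plug [(array([331., 344.]), 0.95), (array([267., 311.]), 0.91), (array([234., 267.]), 0.71), (array([168., 279.]), 0.59), (array([268., 396.]), 0.57)]
port [(array([412., 190.]), 0.81)]
side [0.254 0.706 0.658] [ 0.36 -0.75 -0.56]
green_plug [(array([356., 223.]), 0.92), (array([442., 230.]), 0.65), (array([318., 197.]), 0.6), (array([291., 226.]), 0.59), (array([404., 249.]), 0.57)]
port [(array([298., 373.]), 0.73)]
wrist [0.601 0.075 0.384] [-0.   -0.27 -0.96]
green_plug [(array([232., 339.]), 0.91), (array([198., 421.]), 0.84), (array([412., 340.]), 0.79), (array([328., 396.]), 0.74), (array([432., 420.]), 0.69)]
port []
0.45
```

View pics/scene0.png

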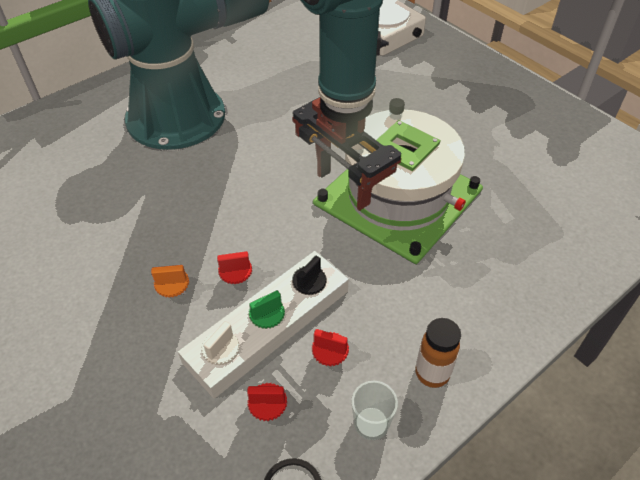

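View pics/side0.png

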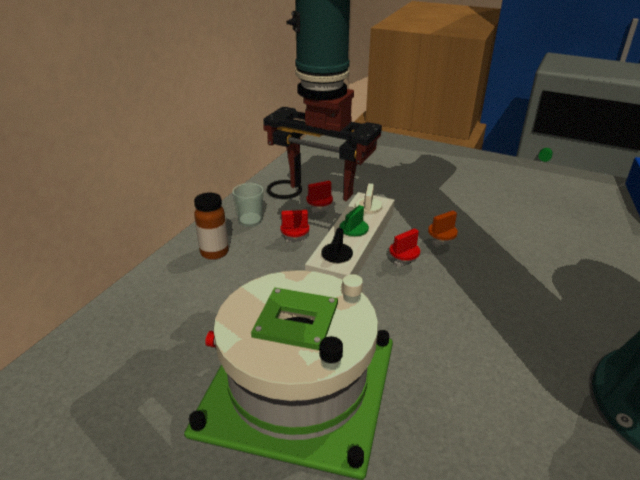

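View pics/wrist0.png

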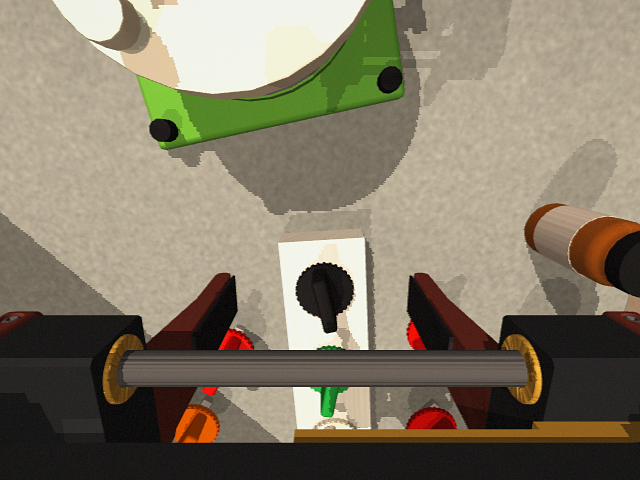

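The rack order is white, green, black: the green plug is at scene (267,310) and side (356,223). The port slot is at scene (408,146) and side (297,317), with its necks to the right in the side view. Next I'll measure both from depth.

```bash
python3 - <<'E'
from h import *
for n in ["scene","side"]:
    c=dict(np.load(f"{n}0.npz")); P=cloud(c); hsv=cv2.cvtColor(c["image"],cv2.COLOR_BGR2HSV)
    g=(hsv[...,0]>35)&(hsv[...,0]<85)&(hsv[...,1]>90)&(hsv[...,2]>40)&(c["range_z"]>0)
    pl=g&(P[...,2]>.13)&(P[...,2]<.17)
    u8=pl.astype(np.uint8); k,l,st,_=cv2.connectedComponentsWithStats(u8); i=1+np.argmax(st[1:,4]); pl=l==i
    Q=P[pl]; print(n,"plate z",np.median(Q[:,2]).round(4),pl.sum())
    # fit plate outer contour: project pixels to z=.152
    cnt=cv2.findContours(pl.astype(np.uint8),cv2.RETR_CCOMP,cv2.CHAIN_APPROX_NONE)
    for ct,h in zip(cnt[0],cnt[1][0]):
        if len(ct)<15: continue
        W=np.array([world(c,*p[0],z=.152)[:2] for p in ct]); r=cv2.minAreaRect((W*1000).astype(np.float32)); print(" contour",len(ct),np.round(r[0],1),np.round(r[1],1),round(r[2],1),"hole" if h[3]>=0 else "outer")
    u0,v0=((267,310) if n=="scene" else (356,223))
    v,u=np.mgrid[:480,:640]; m=g&(abs(u-u0)<30)&(abs(v-v0)<30)
    Q=P[m]; print(" plug",m.sum(),np.percentile(Q[:,2],[1,10,50,90,99]).round(4))
    for lo,hi in [(.043,.052),(.079,.095)]:
        B=Q[(Q[:,2]>lo)&(Q[:,2]<hi)]
        if len(B)>8: print(" ",lo,len(B),np.round(cv2.minAreaRect((B[:,:2]*1000).astype(np.float32)),1) if 0 else cv2.minAreaRect((B[:,:2]*1000).astype(np.float32)),B.mean(0).round(4))
    im=cv2.resize(c["image"][v0-45:v0+45,u0-60:u0+60],None,fx=5,fy=5,interpolation=2); cv2.imwrite(f"pics/{n}_plug.png",im)
    u1,v1=((410,146) if n=="scene" else (297,317))
    im=cv2.resize(c["image"][v1-45:v1+45,u1-60:u1+60],None,fx=5,fy=5,interpolation=2); cv2.imwrite(f"pics/{n}_port.png",im)
E
```

```text
scene plate z 0.1518 1344
 contour 149 [534.3 215.3] [100.4 104.6] 12.1 outer
 contour 15 [578.4 188.8] [11.4 13.5] 50.2 hole
 contour 55 [534.6 215.2] [52.3 21.6] 12.0 hole
 plug 944 [0.0433 0.0464 0.0576 0.0858 0.0886]
  0.043 400 ((622.2063598632812, -184.26089477539062), (60.11362075805664, 35.5798454284668), 61.33460998535156) [ 0.6252 -0.1826  0.0477]
  0.079 251 ((611.6995239257812, -179.14674377441406), (53.70838928222656, 15.561491012573242), 78.24180603027344) [ 0.6125 -0.1801  0.0848]
side plate z 0.1516 3350
 contour 241 [527.3 224.7] [ 99.9 107. ] 11.8 outer
 contour 18 [481.3 251. ] [ 9.3 11.1] 26.5 hole
 contour 17 [561.5 267.5] [11.5  9.3] 85.5 hole
 contour 86 [525.6 226.4] [52.7 20.4] 11.7 hole
 contour 15 [578.3 188. ] [ 9.  11.5] 26.7 hole
 plug 578 [0.0423 0.046  0.0566 0.0849 0.0869]
  0.043 250 ((604.7124633789062, -202.3704071044922), (118.3770751953125, 59.514251708984375), 85.38915252685547) [ 0.6    -0.1678  0.0475]
  0.079 126 ((606.3054809570312, -173.6368865966797), (54.65647888183594, 13.908212661743164), 79.52613830566406) [ 0.6058 -0.1718  0.0841]
```

The disagreement between the cameras fits side-face bias: the screw-hole positions match. The port is near (0.530, 0.220) with the slot at about 12°, and the plug near (0.609, -0.176) with its bar at about 79°. I'll hover over the plug and refine with the wrist camera.

```bash
cat >> h.py <<'E'
from scipy.spatial.transform import Rotation as Ro
def quat(deg): return (Ro.from_euler('z',deg,degrees=True)*Ro.from_euler('x',180,degrees=True)).as_quat()
def greenrect(c,zlo,zhi,u0=None):
    P=cloud(c); hsv=cv2.cvtColor(c["image"],cv2.COLOR_BGR2HSV)
    g=(hsv[...,0]>35)&(hsv[...,0]<85)&(hsv[...,1]>90)&(hsv[...,2]>30)&(P[...,2]>zlo)&(P[...,2]<zhi)&(c["range_z"]>0)
    k,l,st,_=cv2.connectedComponentsWithStats(g.astype(np.uint8)); i=1+np.argmax(st[1:,4]); return l==i,P
E
python3 - <<'E'
from h import *
R=Ro.from_quat(current_orientation()).as_matrix(); print(R.round(2).tolist())
a=-11
move_ptp([.609,-.1765,.215],quat(a)); print(current_joint_pos().round(2) if hasattr(current_joint_pos(),'round') else current_joint_pos())
c=capture("wrist"); np.savez("wrist1.npz",**c); cv2.imwrite("pics/wrist1.png",c["image"])
for lo,hi in [(.083,.095),(.04,.06)]:
    m,P=greenrect(c,lo,hi); Q=P[m]; print(m.sum(),Q.mean(0).round(4),cv2.minAreaRect((Q[:,:2]*1000).astype(np.float32)))
print(current_clock(),current_force())
E
```

```text
[[1.0, -0.0, -0.0], [-0.0, -1.0, -0.0], [-0.0, 0.0, -1.0]]
[-0.39  0.41  1.44  0.    1.29 -0.2 ]
933 [ 0.6093 -0.1756  0.0857] ((609.0690307617188, -176.62489318847656), (55.577003479003906, 13.926549911499023), 81.01923370361328)
2091 [ 0.6099 -0.1748  0.0479] ((609.5223999023438, -175.90638732910156), (59.77930450439453, 61.46146011352539), 79.0149154663086)
1.2417 [ 0.49677673 -0.47136589 -0.05783575]
```

View pics/wrist1.png

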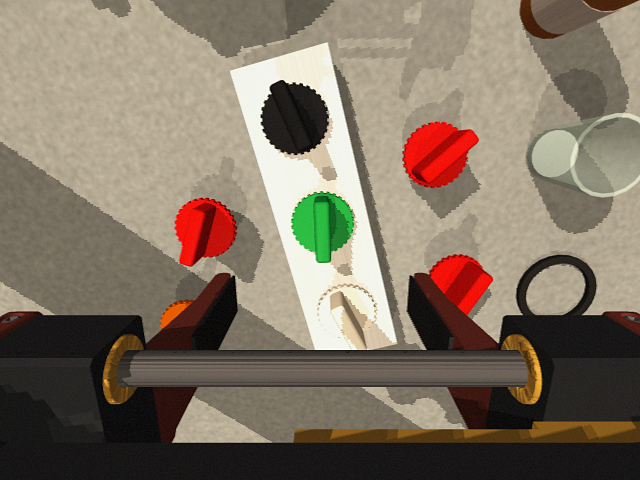

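The green plug is centred at wrist pixel (323,225) with its bar parallel to the pads, and the area around it is clear. Grasping now.

```bash
python3 - <<'E'
from h import *
q=quat(-10)
servo_line([.6092,-.1763,.12],q,rate=.2)
print(servo_line([.6092,-.1763,.054],q,rate=.1,contact_N=8),current_position())
move_gripper(0.0); print("gap",current_finger_gap(),current_force().round(2) if hasattr(current_force(),'round') else current_force())
servo_line([.6092,-.1763,.10],q,rate=.1); servo_line([.6092,-.1763,.25],q,rate=.2)
print("gap",current_finger_gap(),current_force(),current_clock())
c=capture("wrist"); np.savez("wrist2.npz",**c); cv2.imwrite("pics/wrist2.png",c["image"])
c=capture("scene"); np.savez("scene2.npz",**c); cv2.imwrite("pics/scene2.png",c["image"])
E
```

```text
False [ 0.60969327 -0.17654001  0.05450167]
gap 0.014027963998714078 [-0.62  0.01  0.05]
gap 0.013633846105831638 [-0.85962127 -0.30521672 -1.58237653] 5.3083
```

View pics/wrist2.png

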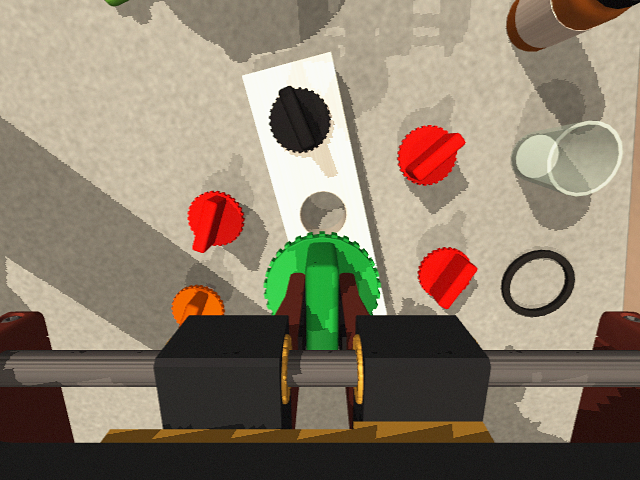

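View pics/scene2.png

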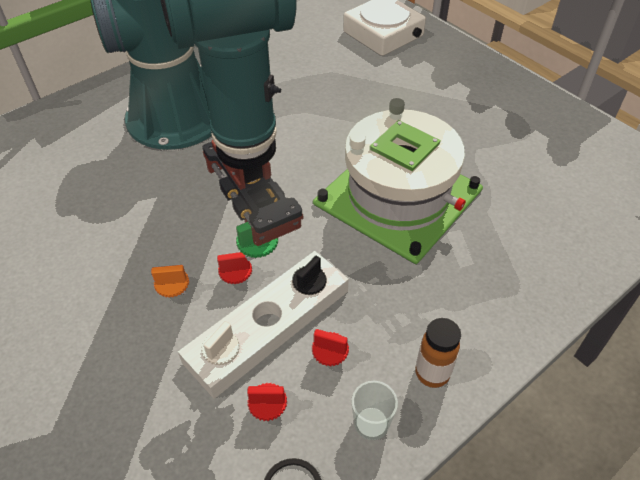

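The plug is held (gap 13.6 mm) and the other two are undisturbed. Next I'll check the collar pose in the hand, then look at the port with the wrist camera from an offset position.

```bash
python3 - <<'E'
from h import *
c=dict(np.load("wrist2.npz")); m,P=greenrect(c,.2,.3); Q=P[m]
print(np.percentile(Q[:,2],[1,20,50,80,99]).round(4))
B=Q[Q[:,2]<.254]; A=np.c_[B[:,:2]-B[:,:2].mean(0),np.ones(len(B))]; print("collar plane",np.linalg.lstsq(A,B[:,2],rcond=None)[0].round(4),len(B))
# circle fit to front rim
ct=max(cv2.findContours(m.astype(np.uint8),0,1)[0],key=len)[:,0]
W=np.array([world(c,*p,z=.249)[:2] for p in ct if p[1]<290]); 
from scipy.optimize import least_squares
s=least_squares(lambda x:np.hypot(*(W-x[:2]).T)-.030,[.609,-.176],loss='soft_l1',f_scale=.001); print(s.x.round(4),abs(s.fun).mean())
a=-78; d=np.array([.978,.208]); p=np.array([.530,.220])-.11*d
move_ptp([*p,.29],quat(a))
print(current_joint_pos(),current_position(),current_finger_gap())
c=capture("wrist"); np.savez("wrist3.npz",**c); cv2.imwrite("pics/wrist3.png",c["image"])
m,P=greenrect(c,.145,.16); Q=P[m]; print("plate z",np.median(Q[:,2]))
cnt=cv2.findContours(m.astype(np.uint8),cv2.RETR_CCOMP,cv2.CHAIN_APPROX_NONE)
for ct,h in zip(cnt[0],cnt[1][0]):
    if len(ct)<15: continue
    W=np.array([world(c,*q[0],z=.152)[:2] for q in ct]); r=cv2.minAreaRect((W*1000).astype(np.float32)); print(len(ct),np.round(r[0],1),np.round(r[1],1),round(r[2],1),"hole" if h[3]>=0 else "outer")
print(current_clock())
E
```

```text
[0.2373 0.2421 0.2434 0.2802 0.2816]
collar plane [-0.0039  0.0068  0.2424] 4000
[ 0.6089 -0.1744] 0.00517516299722716
[ 2.87585842e-01  1.01910270e-01  1.68660973e+00 -2.95246816e-04
  1.35300757e+00  1.64884736e+00] [0.42286451 0.19681338 0.28987337] 0.013975073705793511
plate z 0.15198077929570697
498 [530.9 220.4] [97.9 97.9] 11.8 outer
31 [499.2 171.7] [9.  9.2] 57.3 hole
30 [482.3 252.3] [8.6 9.1] 55.2 hole
201 [530.5 220.3] [53.9 26.9] 11.3 hole
34 [579.8 188.3] [8.5 9.5] 55.1 hole
34 [563.1 269. ] [8.6 9.2] 52.9 hole
7.0917
```

View pics/wrist3.png

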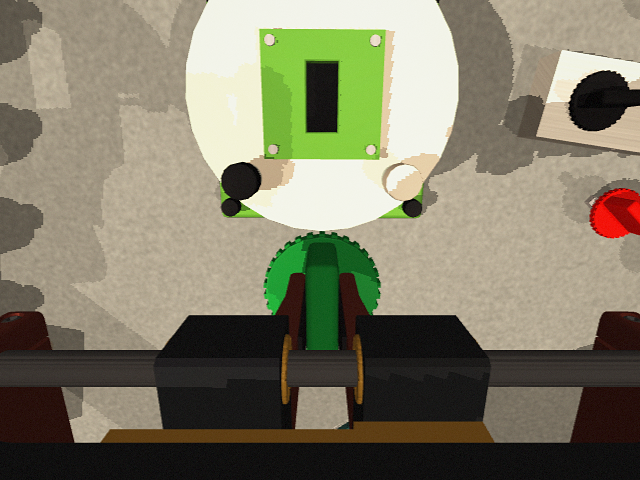

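The slot is at wrist pixel (322,96): (0.5307, 0.2204), 11.8°, with plate z = 0.152, consistent with the other cameras. Now I'll find the plug's offset along its bar within the jaws.

```bash
python3 - <<'E'
from h import *
from scipy.optimize import least_squares
tcp=np.array([.42286,.19681]);a=np.radians(-78)
e=np.array([-np.sin(a),np.cos(a)]);f=np.array([np.cos(a),np.sin(a)])
c=dict(np.load("wrist3.npz")); m,P=greenrect(c,.255,.34); Q=P[m]
L=np.c_[(Q[:,:2]-tcp)@e,(Q[:,:2]-tcp)@f,Q[:,2]]
print(np.percentile(L[:,2],[1,30,60,99]).round(4))
T=L[L[:,2]>.318]; print("bar top along",np.percentile(T[:,0],[0,1,50,99,100]).round(4),"across",np.percentile(T[:,1],[1,99]).round(4))
C=L[(L[:,2]<.287)]; print("collar across",np.percentile(C[:,1],[.3,99.7]).round(4),"along max",np.percentile(C[:,0],[99,99.8,100]).round(4),"z",np.median(C[:,2]))
E
```

```text
[0.2786 0.284  0.3146 0.3231]
bar top along [-0.0125 -0.0108  0.0097  0.0271  0.0278] across [-0.0074  0.0064]
collar across [-0.031  0.03 ] along max [0.0297 0.0304 0.0307] z 0.28384702201289663
```

The plug is centred in the jaws and level. Inserting.

```bash
python3 - <<'E'
from h import *
q=quat(-78.2); x,y=.5307,.2204
servo_line([x,y,.27],q,rate=.15)
servo_line([x,y,.205],q,rate=.15)
print(current_position(),current_force())
print(servo_line([x,y,.163],q,rate=.03,contact_N=6),current_position(),current_force(),current_finger_gap(),current_clock())
for n in ["scene","side"]:
    c=capture(n); cv2.imwrite(f"pics/{n}4.png",c["image"]); np.savez(f"{n}4.npz",**c)
E
python3 -c "
import cv2,numpy as np
a=cv2.imread('pics/scene4.png')[60:260,300:500];b=cv2.imread('pics/side4.png')[220:420,190:390]
cv2.imwrite('pics/ins4.png',cv2.resize(np.hstack([a,b]),(800,400),interpolation=2))"
```

```text
[0.53073348 0.22047757 0.20568793] [ 0.73373884  1.2800265  -1.6448743 ]
True [0.53054198 0.22036002 0.16589023] [ 0.67844325 -0.14617353  4.88557004] 0.013775403233701007 9.7583
```

View pics/ins4.png

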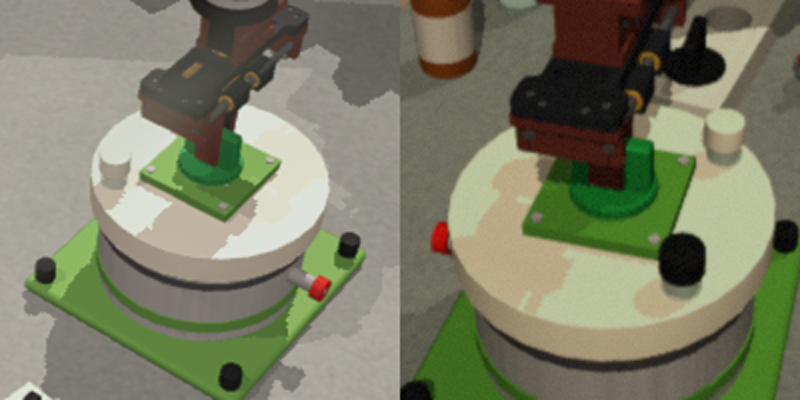

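The collar is down on the plate: contact came at TCP z 0.1659, as predicted, and both views agree. Now the quarter turn.

```bash
python3 - <<'E'
from h import *
x,y,z=.5306,.2204,.1664
for a in np.linspace(-78.2,11.8,7)[1:]:
    move_ptp([x,y,z],quat(a))
print(current_position(),current_force(),current_torque(),current_finger_gap(),Ro.from_quat(current_orientation()).as_matrix()[:2,0],current_clock())
c=capture("side"); cv2.imwrite("pics/side5.png",c["image"])
c=capture("scene"); cv2.imwrite("pics/scene5.png",c["image"])
E
python3 -c "
import cv2,numpy as np
a=cv2.imread('pics/scene5.png')[60:260,300:500];b=cv2.imread('pics/side5.png')[220:420,190:390]
cv2.imwrite('pics/ins5.png',cv2.resize(np.hstack([a,b]),(800,400),interpolation=2))"
```

```text
[0.53064398 0.22039954 0.16639887] [-0.68678929 -0.70016006 -1.91929094] [ 0.03552243 -0.02322154  0.04432538] 0.013889199721768771 [0.98035754 0.1972285 ] 12.0083
```

View pics/ins5.png

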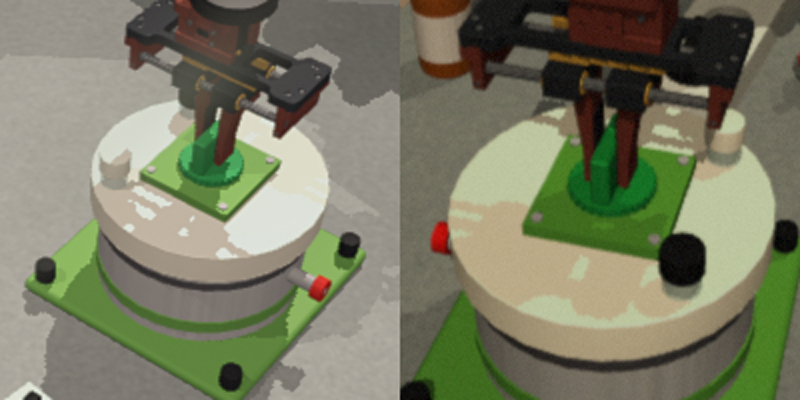

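The plug has turned to crosswise and is carried about 0.5 mm above the plate. I'll lower it to contact, release, and retreat straight up.

```bash
python3 - <<'E'
from h import *
x,y=.5306,.2204;q=quat(11.8)
print(servo_line([x,y,.164],q,rate=.02,contact_N=3),current_position(),current_force())
move_gripper(.045); print(current_finger_gap(),current_force())
servo_line([x,y,.23],q,rate=.08); servo_line([x,y,.32],q,rate=.2)
print(current_force(),current_clock())
c=capture("wrist"); cv2.imwrite("pics/wrist6.png",c["image"])
for lo,hi in [(.19,.21),(.157,.166)]:
    m,P=greenrect(c,lo,hi); Q=P[m]; print(m.sum(),Q.mean(0).round(4),np.median(Q[:,2]).round(4),cv2.minAreaRect((Q[:,:2]*1000).astype(np.float32)))
c=capture("scene"); cv2.imwrite("pics/scene6.png",c["image"])
E
```

```text
True [0.53082494 0.22049704 0.1658159 ] [-0.39599578  0.56358843  4.40958563]
0.04521351554717139 [-0.19527025  0.70405671  0.10000422]
[ 0.61597671 -0.47286232 -1.28641711] 14.55
1015 [0.5311 0.2213 0.1975] 0.1977 ((531.5301513671875, 220.207275390625), (13.588068962097168, 54.98163986206055), 11.58605670928955)
2171 [0.5311 0.2212 0.16  ] 0.16 ((531.4639892578125, 220.9650115966797), (61.45664596557617, 59.39231491088867), 10.628037452697754)
```

View pics/wrist6.png

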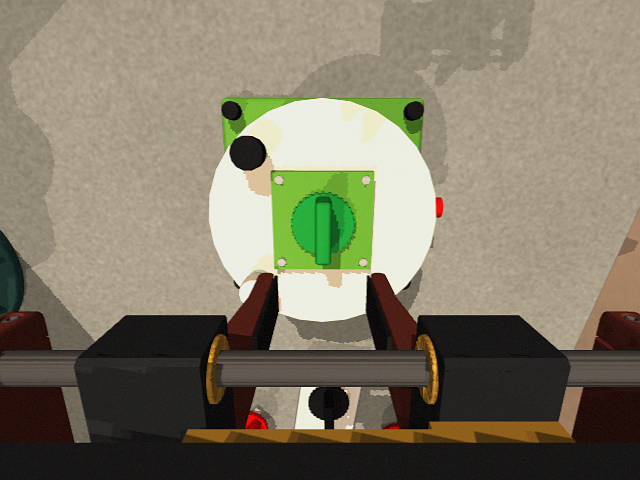

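View pics/scene6.png

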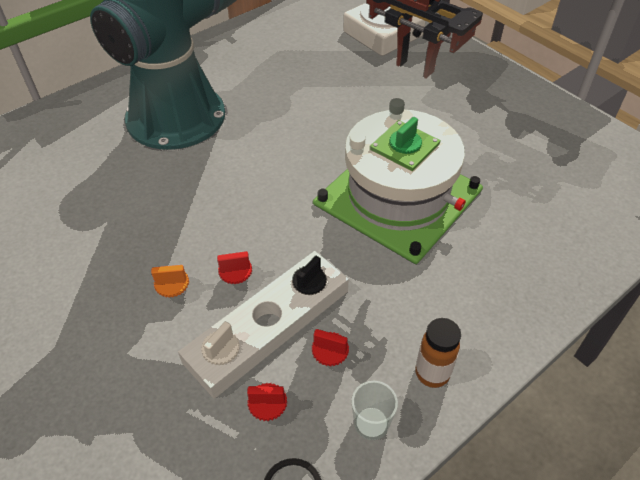

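The plug sits at wrist pixel (323,228), with the collar top at z = 0.160, flat on the plate, and the bar 90° from the slot (long side at 101.6° against the slot's 11.8°). The scene view shows the black plug (309,275) and white plug (220,345) unmoved, so I'm handing it in.

```bash
python3 -c "
from bench import *
close_job()"
```

```text
the job is handed in; nothing more can be done
```

The green plug is locked in the reactor port, and I handed the job in at about 14.7 s on the robot's clock. I took it from the middle well, lowered its T-head through the slot until the collar touched the plate, turned it 90°, let go and backed straight up.

- **Seating:** the last wrist picture puts the collar top at z = 0.160 m, which is the plate's 0.152 m plus the 8 mm collar. The plug is within about 1 mm of the slot centre.
- **Lock:** the grip bar, which the T-head runs parallel to, lies at 101.6° against the slot's 11.8°, so it is crosswise. I could not see the T-head itself under the plate.
- **Bystanders:** the black and white plugs look unmoved in the final scene picture, and the gripper was clear of everything.
- **Forces:** the two contact stops, on insertion and before release, read about 5 N or less. I did not log forces during the moves.

No final check failed. The scene and side cameras first disagreed by up to about 11 mm on the port and about 8 mm on the plug, because each saw side faces. Closer wrist pictures settled both before I grasped and inserted.

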